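# Dipstick check on a hydraulic power pack

## Robot

A 7-joint arm with a two-finger parallel gripper is mounted at the origin on the work surface. World frame = base frame: x ahead of the robot, y to its left, z up, the work surface at z = 0. Lengths are in m, angles in rad, forces in N, time in s.
With the tool pointing down it reaches from about 0.4 to 0.85 m from the base axis. Payload 10.4 kg.
Tool frame: the origin (TCP) lies at the very end of the fingers, on their centre line; the grasp point (between the pads) lies 19 mm behind it; z points along the fingers, y is the line along which they close (so a half turn about z gives the same grasp; the last joint's range is limited). The gripper opens to 85 mm and grips with 20 to 120 N. Pads are 22 mm wide; open, the fingers measure 114 mm over their backs; the gripper's body (76 mm by 85 mm) begins 54 mm behind the grasp point. The pads swing forward as they close: fully open they stand 13 mm farther back than shut.
Start: joints at [1.155, 0.332, -0.065, 1.46, 0.022, 1.35, -0.088], TCP at [0.239, -0.577, 0.231] pointing down, gripper open.
Joint ranges: [-2.6, 2.6], [-0.5, 2.12], [-1.47, 1.34], [0.16, 2.42], [-1.27, 4.41], [0.06, 2.06], [-2.6, 2.6]. Speed limits (rad/s): [2.22, 2.22, 2.79, 2.79, 3.14, 3.14, 3.14].

## Interface

Orientations are given as a unit quaternion [x, y, z, w].
In Python, from plant import manip, imaging, workorder gives the robot as it stands.
- The arm moves only by the shell command python3 -m handwheel FILE [FORCE], which reads ROWS from the file FILE. ROWS is a JSON object whose key "steps" holds a list of rows, 1 to 5 of them, each of 7 numbers: the opening from 0.0 (shut) to 1.0 (fully open), then dx, dy, dz in m, then a rotation vector rx, ry, rz in rad; each row is the pose to reach, as a shift and turn from the pose commanded when the command began, along the tool's axes at that moment; what a row does not reach only later rows make up. A row lasts 1/10 s, in which the tool goes at most 0.05 m and 0.15 rad, less where a joint would pass 70% of its speed; a pose out of reach is approached as far as the arm can. The fingers move at their own pace and stop on an object; FORCE is the grip in N (left out, the last holds). Time passes only in rows, so rows that do not move let the fingers close. It prints the time, the measured TCP pose, the force, the opening and the grip force at its end. Input that does not fit is refused with a message, and nothing moves.
- manip.sense(): the state, without advancing time (a new reading comes with each control period).
- imaging.read_camera(name): name is "scene" or "side" or "wrist"; returns a dict with "image" (400x640x3 uint8, blue, green, red), "mtx" (3x3 intrinsics, pixels), "world_from_camera" (4x4, takes a point from camera to world coordinates). Camera axes: x right, y up, looking along -z (the intrinsics and any distortion apply to the point x, -y, -z); pixel columns grow to the right and rows downward; lengths in m; the calibration is good to about 2 mm. A picture is of the moment at which its call begins. There is no depth.
- workorder.finish_job(): hands the job in; it is judged then, once.
The state is a dict: "time": time; "q": joint angles; "joint_velocities": joint speeds; "joint_efforts": joint torques, N m; "ee_pos": TCP position; "orientation": TCP orientation; "contact_force": force on the tool from outside, world axes, zero at the start; "ft_torque": the same for the moment, N m; "width": opening from 0.0 (shut) to 1.0 (fully open); "grasp_force": force on a finger pad.
Only numpy, scipy, OpenCV 4.12 (cv2) and the standard library are available. Lean on these libraries where they do the work, as an engineer would, in place of code of your own. Each camera call takes 0.05 s, during which the arm holds its last target. There are 200 camera calls.

## Task

Check the oil on the blue power pack: press the red stop button fully and let it come back up, then press the yellow vent button fully and let it up, and leave the green start button alone. Then take the orange-handled dipstick from its rest, push it down the slanting guide tube until its brass collar stops on the tube's mouth, and draw it right out again. Finish still holding the dipstick in the gripper, level and still, with its tip about 10 cm above the white drip tray so that it can be read; do not disturb the spray can, bracket or spanner.

Things in the scene. Friction and masses are not known exactly. Their poses are not given: they have to be found in the camera images.
- pack: Hydraulic power pack, fixed: blue tank with aluminium top, 200 (x) x 180 (y) x 110 mm high; origin under its centre, z up; may be turned about z. On top: a grey motor along x at y = -52, up to 169 mm high; a valve block at x = -70, y = +30, up to 152 mm; three push buttons in a row along x (x = 0, 40, 80; y = +35 mm; colour order varies). Guide tube on the +y side.
- tube: Guide tube, fixed to the pack: steel, 130 mm long, 20 mm outside, bore 12 mm, flared brass mouth 34 mm wide with 26 mm opening, 145 mm above the table. Origin: centre of the mouth's rim; z axis points out along the tube, 25 degrees above the horizontal, along the pack's +x (away from the robot). The stick enters along -z, its tip sloping 25 degrees down towards the robot.
- red_top (a point): Centre of the top of the red stop button, 22 mm across, its top 132 mm above the table (22 mm above the pack's top plate); pressed straight down.
- yellow_top (a point): Centre of the top of the yellow vent button, same size.
- green_top (a point): Centre of the top of the green start button, same size; not to be pressed.
- red (a joint): Travel of the red button: 0 up, 0.006 m fully down; spring return, starts to move at 1.5 N, fully down at 5 N. Counts as pressed beyond 4 mm.
- yellow (a joint): Travel of the yellow button, same values.
- green (a joint): Travel of the green button, same values.
- dipstick: Dipstick, loose, 0.08 to 0.17 kg, lying level in its rest. Origin on its axis at the tip-side face of the collar (which stops on the tube's rim); x axis from tip to handle, z up as it lies. Steel rod 8 mm thick, x = -120 (tip) to 0; brass collar 34 mm across, x = 0 to 7; square neck 10 mm, to x = 32; orange handle x = 32 to 104 mm, 16 mm wide (y), 22 mm tall (z).
- tip (a point): Tip of the dipstick's rod, 120 mm from the collar face, with dark reading rings near it.
- grip (a point): Middle of the dipstick's orange handle, on the axis, 68 mm from the collar face; pinch the handle here across its 16 mm width. 60 mm above the table in the rest; free space below and to both sides.
- rest: Dipstick rest, fixed: aluminium base 170 x 70 x 8 mm with two low forks, open at the top, that hold the rod (85 mm tipwards of the collar face) and the neck (19 mm handlewards); prongs reach 63 mm above the table. Origin on the table below the collar face, x along the stick towards the handle. Lift the stick straight up by 20 mm to clear it.
- tray: White drip tray, fixed, 160 (x) x 140 (y) mm, rim 18 mm high; origin at the centre of its underside on the table. May be turned about z.
- spray_can: Bystander: standing steel can with yellow label, 52 mm across, 130 mm high; origin at the centre of its foot.
- bracket: Bystander: loose aluminium angle bracket, 80 x 50 mm, 50 mm high; origin under the middle of its foot.
- spanner: Bystander: spanner 160 mm long lying on the table, its length along its x; origin near its middle.
There are look-alikes about, which are no part of the job. What is shaped like the rest but pink is not meant.

How it is judged:
By the outcome, as a careful person would: the job done as asked, in the order asked, and still so for the second after the job is handed in, while the arm keeps its last pose, push and grip.
It also fails if it takes over 70 s, if anything falls off the work surface, if the arm or the gripper's body presses on something with over 40 N, if the wrist force passes 120 N, or if a joint passes its speed limit or range.

## Working session

There is one attempt and no reset: what is moved stays moved. The work goes in short steps, Python scripts to look and compute and a shell command to move; the robot and the scene stay as the last step left them, time stands still between calls to the robot, and variables do not carry over. Pictures are saved under pics/ and viewed, at most 10 in all, crops included, and the job is handed in when it is done.

```bash
mkdir -p pics
cat > h.py <<'E'
import numpy as np, cv2
from plant import manip, imaging
from scipy.spatial.transform import Rotation as R
def snap(n,f):
    c=imaging.read_camera(n); cv2.imwrite(f'pics/{f}.png',c['image']); np.savez(f'pics/{f}.npz',m=c['mtx'],T=c['world_from_camera']); return c
def ray(f,u,v):
    d=np.load(f'pics/{f}.npz'); m,T=d['m'],d['T']
    p=np.linalg.solve(m,[u,v,1]); return T[:3,3],T[:3,:3]@np.array([p[0],-p[1],-p[2]])
def atz(f,u,v,z):
    o,d=ray(f,u,v); return o+d*(z-o[2])/d[2]
def proj(f,P):
    d=np.load(f'pics/{f}.npz'); m,T=d['m'],d['T']
    p=T[:3,:3].T@(np.array(P)-T[:3,3]); q=m@np.array([p[0],-p[1],-p[2]]); return q[:2]/q[2]
def rel(P=None,Rt=None):
    s=manip.sense(); r=R.from_quat(s['orientation'])
    if P is not None: print('d',np.round(r.inv().apply(np.array(P)-s['ee_pos']),4))
    if Rt is not None: print('rv',np.round((r.inv()*Rt).as_rotvec(),4))
E
python3 - <<'E'
from h import *
for n in('scene','side','wrist'):
    c=snap(n,n+'0'); print(n,c['mtx'].tolist(),np.round(c['world_from_camera'],3).tolist(),c.keys())
s=manip.sense();print(s);print(R.from_quat(s['orientation']).as_matrix().round(3))
a=np.vstack([cv2.imread('pics/%s0.png'%n) for n in('scene','side')]);
cv2.imwrite('pics/v1.png',cv2.resize(a[:400],(800,500)))
cv2.imwrite('pics/v2.png',cv2.resize(a[400:],(800,500)))
E
```

```text
scene [[425.673491007756, 0.0, 314.7747551795516], [0.0, 425.673491007756, 196.50412764883376], [0.0, 0.0, 1.0]] [[-0.041, -0.801, 0.597, 1.388], [0.999, -0.041, 0.013, 0.086], [0.014, 0.597, 0.802, 1.21], [0.0, 0.0, 0.0, 1.0]] dict_keys(['image', 'mtx', 'world_from_camera'])
side [[509.7913118043085, 0.0, 313.3739142143689], [0.0, 509.7913118043085, 197.39744498619058], [0.0, 0.0, 1.0]] [[-0.824, 0.417, -0.383, 0.083], [-0.566, -0.589, 0.576, 0.812], [0.014, 0.692, 0.722, 1.051], [0.0, 0.0, 0.0, 1.0]] dict_keys(['image', 'mtx', 'world_from_camera'])
wrist [[289.7981527584079, 0.0, 321.03699830542354], [0.0, 289.7981527584079, 198.51545448113993], [0.0, 0.0, 1.0]] [[0.384, 0.892, 0.24, 0.301], [-0.923, 0.371, 0.099, -0.552], [-0.001, -0.26, 0.966, 0.374], [0.0, 0.0, 0.0, 1.0]] dict_keys(['image', 'mtx', 'world_from_camera'])
{'time': 0.15, 'q': array([ 1.15541458,  0.33271755, -0.06469003,  1.46071576,  0.02158899,
        1.34987702, -0.08850494]), 'joint_velocities': array([ 0.00164046, -0.0032937 , -0.00046214, -0.00220501, -0.00080761,
       -0.00165356,  0.0009888 ]), 'joint_efforts': array([-4.98308564e-04, -6.25825095e+01,  4.82155639e-02, -3.91852283e+01,
        1.61139714e-02,  7.49077677e-03, -4.18503888e-06]), 'ee_pos': array([ 0.23912373, -0.57716277,  0.23071997]), 'orientation': array([ 9.80777141e-01,  1.95130565e-01, -1.16657117e-04, -4.98045849e-04]), 'contact_force': array([-0.40060467,  0.36694184,  0.45966865]), 'ft_torque': array([-0.06525301,  0.02436208,  0.00111525]), 'grasp_force': 0.0, 'width': 0.9989647758096631}
[[ 0.924  0.383 -0.   ]
 [ 0.383 -0.924  0.001]
 [-0.    -0.001 -1.   ]]
```

View pics/v1.png

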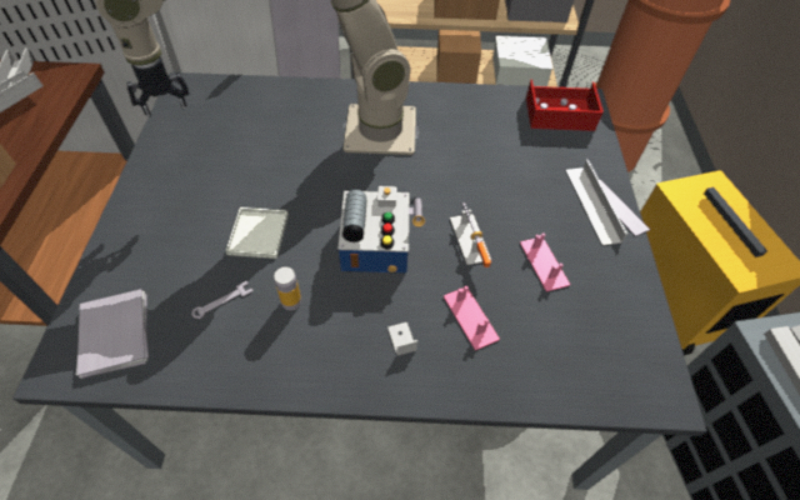

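View pics/v2.png

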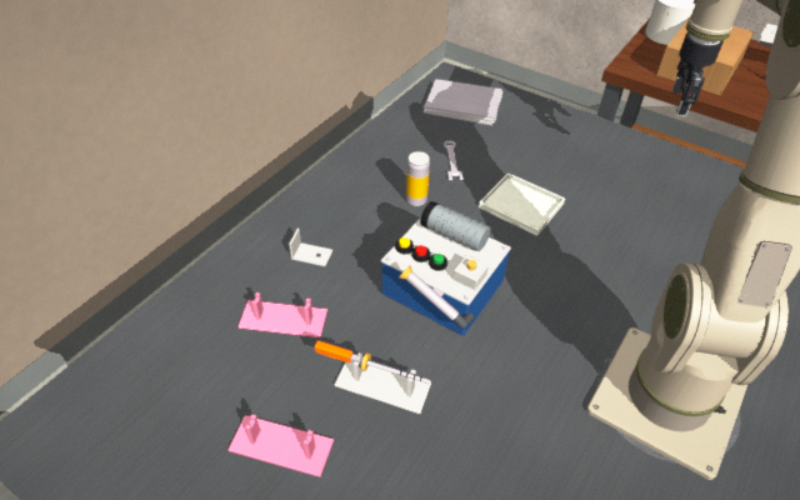

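The scene view shows the pack at about (375,230), the white tray at (257,232), the rest with the dipstick at (470,240), and two pink decoys. The buttons run green, red, yellow going away from the robot. Next I'll enlarge both views.

Run:
```python
from h import *
a=cv2.imread('pics/scene0.png')[140:230,260:410]; cv2.imwrite('pics/v3.png',cv2.resize(a,None,fx=5.3333,fy=5.3333,interpolation=cv2.INTER_CUBIC))
a=cv2.imread('pics/side0.png')[155:335,245:415]; cv2.imwrite('pics/v4.png',cv2.resize(a,None,fx=3.3333,fy=3.3333,interpolation=cv2.INTER_CUBIC))
```

```text
(no output)
```

View pics/v3.png

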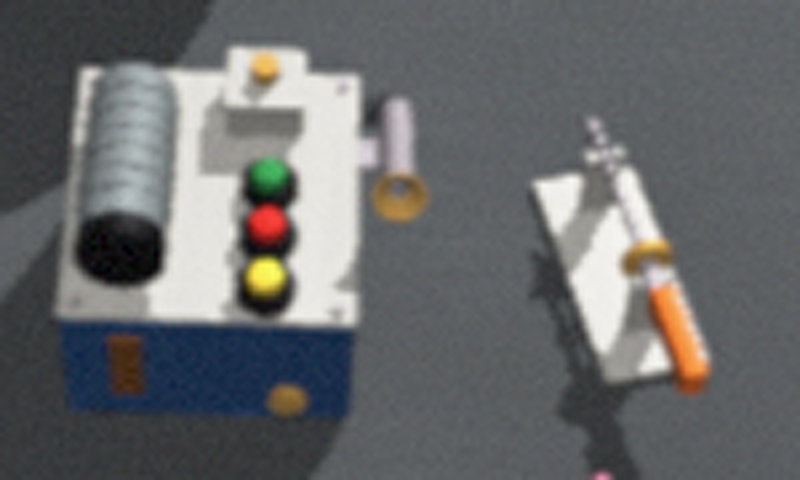

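View pics/v4.png

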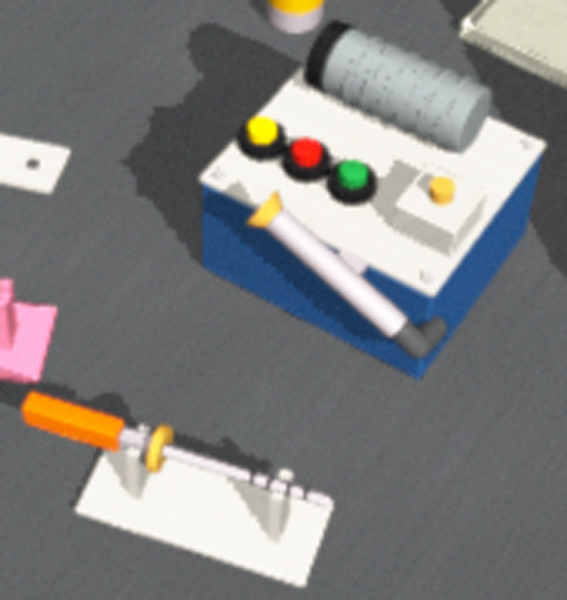

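The pack buttons in the scene crop are green (269,175), red (266,225) and yellow (265,275), and the mouth is at (400,198). The collar is at (647,257) and the tip at (592,118). I've read matching points in the side crop, so now I'll triangulate.

```bash
cat > fit.py <<'E'
from h import *
from scipy.optimize import least_squares as ls
S=lambda u,v:('scene0',np.array([260+u/5.3333,140+v/5.3333]))
D=lambda u,v:('side0',np.array([245+u/3.3333,155+v/3.3333]))
V=lambda u,v:('scene0',np.array([u,v])/1.25)
W=lambda u,v:('side0',np.array([u,v])/1.25)
def fit(obs,x0,free=()):
    def f(p):
        c,s=np.cos(p[2]),np.sin(p[2]); r=[]
        for l,(n,px) in obs: 
            l=np.array(l,float); r+=list(proj(n,[p[0]+c*l[0]-s*l[1],p[1]+s*l[0]+c*l[1],l[2]])-px)
        return r
    q=ls(f,x0,loss='soft_l1'); print(np.round(q.x,4),'res',np.round(q.fun.reshape(-1,2) if q.fun.size else 0,1).tolist()); return q.x
E
python3 - <<'E'
from fit import *
print('pack');
p=fit([((-.1,-.09,.11),S(78,68)),((-.1,.09,.11),S(360,75)),((.1,.09,.11),S(355,325)),((.1,-.09,.11),S(57,318)),
 ((0,.035,.132),S(269,175)),((.04,.035,.132),S(266,225)),((.08,.035,.132),S(265,275)),
 ((0,.035,.132),D(353,173)),((.04,.035,.132),D(307,151)),((.08,.035,.132),D(263,128)),
 ((.1,.09,.11),D(203,178)),((-.1,.09,.11),D(433,295)),((-.1,-.09,.11),D(545,145))],[.6,.05,0])
print('stick'); fit([((0.0035,0,.06),S(647,257)),((-.12,0,.06),S(592,118)),((0.0035,0,.06),D(160,449)),((-.12,0,.06),D(328,500)),((.104,0,.049),S(690,388)),((.104,0,.071),S(692,372)),((.032,0,.071),D(122,427)),((.104,0,.071),D(30,400))],[.6,.3,.1])
for o in (S(400,198),D(264,208)): print('mouth',atz(o[0],*o[1],.145))
print('tray'); fit([((-.08,-.07,.018),V(239,208)),((-.08,.07,.018),V(288,209)),((.08,.07,.018),V(279,258)),((.08,-.07,.018),V(228,253)),((-.08,-.07,.018),W(565,203)),((-.08,.07,.018),W(533,233)),((.08,.07,.018),W(478,205)),((.08,-.07,.018),W(515,174))],[.6,-.2,0])
print('can',atz(*[*('scene0',)],288/1.25,308/1.25,0)); 
c,s=np.cos(p[2]),np.sin(p[2])
for x in(0,.04,.08): print(p[0]+c*x-s*.035,p[1]+s*x+c*.035)
E
```

```text
pack
[0.4812 0.014  0.0205] res [[0.7, -0.5], [-0.6, -0.5], [0.2, -1.2], [-0.1, -1.3], [-0.0, -1.8], [0.2, -1.7], [0.1, -1.4], [-0.3, -1.3], [-0.4, -1.3], [-0.7, -0.8], [-1.5, 0.1], [-0.2, 0.1], [-0.1, -0.6]]
stick
[0.4786 0.2891 0.2549] res [[-0.9, -0.4], [-0.9, -0.9], [-0.2, -0.0], [0.8, 1.0], [-0.2, 0.5], [0.4, -0.3], [-0.5, 0.2], [-1.6, -0.8]]
mouth [0.51295907 0.1299552  0.145     ]
mouth [0.5060516  0.12850439 0.145     ]
tray
[ 0.4618 -0.3169 -0.0389] res [[2.7, -1.2], [1.2, 0.6], [-0.7, -3.3], [-0.0, -2.2], [-0.7, -2.5], [3.2, -0.6], [-0.4, -1.1], [-6.8, 0.0]]
can [ 0.70251273 -0.20016267  0.        ]
0.48048367465417413 0.049011179326342906
0.5204753106485017 0.04982913439674734
0.5604669466428293 0.05064708946715177
```

```bash
echo '{"steps":[[0,0,0,-0.03,0,0,0.15],[0,0,0,-0.03,0,0,0.3],[0,0,0,-0.03,0,0,0.372]]}' > m.json && python3 -m handwheel m.json 
for i in 1; do echo '{"steps":[[0,0.02,-0.042,0,0,0,0],[0,0.04,-0.084,0,0,0,0],[0,0.06,-0.126,0,0,0,0],[0,0.08,-0.168,0,0,0,0],[0,0.1,-0.21,0,0,0,0]]}' > m.json && python3 -m handwheel m.json; done
echo '{"steps":[[0,0.02,-0.042,0,0,0,0],[0,0.04,-0.084,0,0,0,0],[0,0.06,-0.126,0,0,0,0],[0,0.08,-0.168,0,0,0,0],[0,0.1,-0.21,0,0,0,0]]}' > m.json && python3 -m handwheel m.json
echo '{"steps":[[0,0.02,-0.042,0,0,0,0],[0,0.04,-0.084,0,0,0,0],[0,0.06,-0.126,0,0,0,0],[0,0.08,-0.168,0,0,0,0],[0,0.09,-0.2,0,0,0,0]]}' > m.json && python3 -m handwheel m.json
echo '{"steps":[[0,0,0,0,0,0,0],[0,0,0,0,0,0,0]]}' > m.json && python3 -m handwheel m.json
python3 - <<'E'
from h import *
snap('wrist','w1'); rel([.5205,.0498,.26],R.from_matrix(np.array([[np.cos(.02),np.sin(.02),0],[np.sin(.02),-np.cos(.02),0],[0,0,-1]])))
E
```

```text
time: 0.45
ee_pos: [0.2393, -0.5777, 0.262]
orientation: [1.0, 0.007, 0.0, 0.001]
contact_force: [0.4, 0.5, 0.1]
width: 0.513
grasp_force: 0.0
time: 0.95
ee_pos: [0.3352, -0.3635, 0.2612]
orientation: [1.0, 0.01, -0.0, 0.0]
contact_force: [1.1, -0.6, 0.5]
width: 0.0
grasp_force: 0.0
time: 1.45
ee_pos: [0.4307, -0.1515, 0.2613]
orientation: [1.0, 0.01, 0.0, 0.0]
contact_force: [1.3, -0.5, -0.2]
width: -0.003
grasp_force: 0.0
time: 1.95
ee_pos: [0.5169, 0.0514, 0.2612]
orientation: [1.0, 0.011, 0.0, -0.0]
contact_force: [0.3, -0.7, -0.5]
width: -0.003
grasp_force: 0.0
time: 2.15
ee_pos: [0.5162, 0.0489, 0.2609]
orientation: [1.0, 0.011, -0.0, -0.0]
contact_force: [-0.3, -0.7, 0.1]
width: -0.002
grasp_force: 0.0
d [ 0.0044 -0.0019  0.001 ]
rv [0.0005 0.0006 0.0004]
```

View pics/w1.png

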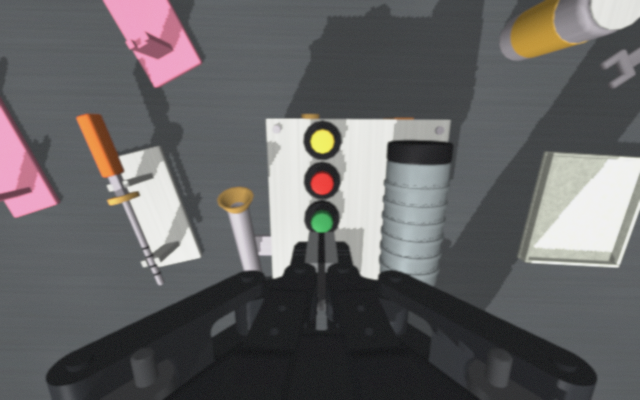

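The wrist view shows yellow (322,140), red (321,183), green (321,221), the mouth rim at about (236,199), the collar (123,198) and the stick tip (159,284). The fingertip is near (322,236).

Run:
```python
from h import *
s=manip.sense(); print(s['ee_pos'],'tcp px',proj('w1',s['ee_pos']))
for n,u,v,z in(('y',322,140,.132),('r',321,183,.132),('g',321,221,.132),('mouth',236,199,.145),('collar',123,198,.06),('tip',159,284,.06),('handleend',89,118,.071),('handlestart',110,176,.071),
 ('c1',266,120,.11),('c2',450,120,.11),('tray',545,152,.018),('tray',640,155,.018),('tray',617,267,.018),('tray',520,261,.018)): print(n,atz('w1',u,v,z).round(4))
a=cv2.imread('pics/w1.png')[90:300,60:270]; cv2.imwrite('pics/v5.png',cv2.resize(a,(600,600),interpolation=cv2.INTER_CUBIC))
```

```text
[0.51611079 0.04776539 0.26099913] tcp px [322.25299859 248.78840071]
y [0.5653 0.0487 0.132 ]
r [0.5247 0.0487 0.132 ]
g [0.4861 0.0478 0.132 ]
mouth [0.5105 0.1273 0.145 ]
collar [0.4848 0.2917 0.06  ]
tip [0.3663 0.262  0.06  ]
handleend [0.5793 0.3075 0.071 ]
handlestart [0.5143 0.2951 0.071 ]
c1 [0.5819 0.104  0.11  ]
c2 [ 0.5861 -0.0764  0.11  ]
tray [ 0.5493 -0.2473  0.018 ]
tray [ 0.5483 -0.3743  0.018 ]
tray [ 0.3841 -0.3914  0.018 ]
tray [ 0.3905 -0.2464  0.018 ]
```

View pics/v5.png

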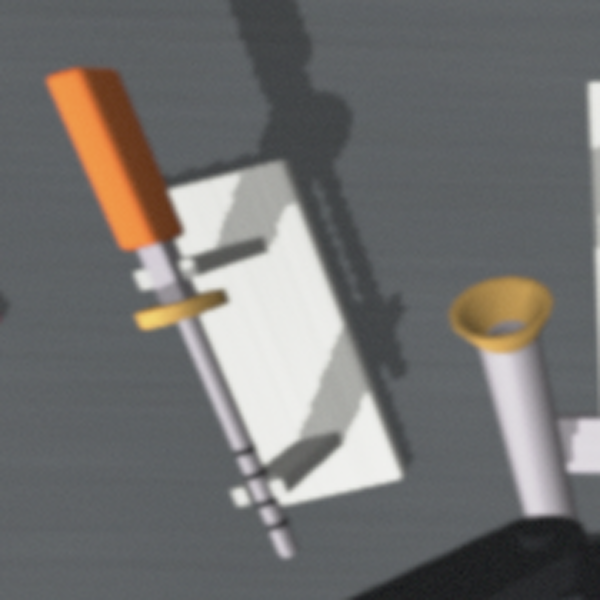

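```bash
echo '{"steps":[[0,0.006,-0.001,0.04,0,0,0],[0,0.006,-0.001,0.08,0,0,0],[0,0.006,-0.001,0.115,0,0,0],[0,0.006,-0.001,0.123,0,0,0],[0,0.006,-0.001,0.123,0,0,0]]}' > m.json && python3 -m handwheel m.json
echo '{"steps":[[0,0,0,0.003,0,0,0],[0,0,0,0.006,0,0,0],[0,0,0,0.009,0,0,0],[0,0,0,0.009,0,0,0]]}' > m.json && python3 -m handwheel m.json
```

```text
time: 2.7
ee_pos: [0.5217, 0.0484, 0.1379]
orientation: [1.0, 0.01, -0.001, 0.0]
contact_force: [0.4, -0.9, -0.1]
width: 0.004
grasp_force: 0.0
time: 3.1
ee_pos: [0.5231, 0.0495, 0.13]
orientation: [1.0, 0.01, 0.001, 0.0]
contact_force: [2.6, -0.5, 3.4]
width: -0.0
grasp_force: 1.3
```

```bash
echo '{"steps":[[0,0,0,0.002,0,0,0],[0,0,0,0.004,0,0,0],[0,0,0,0.005,0,0,0],[0,0,0,0.005,0,0,0],[0,0,0,0.005,0,0,0]]}' > m.json && python3 -m handwheel m.json
```

```text
time: 3.6
ee_pos: [0.5231, 0.0495, 0.1259]
orientation: [1.0, 0.01, 0.001, 0.0]
contact_force: [-3.7, -3.2, 16.9]
width: -0.002
grasp_force: 8.4
```

```bash
echo '{"steps":[[0,0,0,-0.01,0,0,0],[0,0,0,-0.03,0,0,0],[0,0,0,-0.03,0,0,0],[0,0,0,-0.03,0,0,0],[0,0,0,-0.03,0,0,0]]}' > m.json && python3 -m handwheel m.json
echo '{"steps":[[0,0.04,0,0,0,0,0],[0,0.04,0,0,0,0,0],[0,0.04,0,0.016,0,0,0],[0,0.04,0,0.016,0,0,0]]}' > m.json && python3 -m handwheel m.json
echo '{"steps":[[0,0,0,0.003,0,0,0],[0,0,0,0.006,0,0,0],[0,0,0,0.009,0,0,0],[0,0,0,0.012,0,0,0],[0,0,0,0.012,0,0,0]]}' > m.json && python3 -m handwheel m.json
echo '{"steps":[[0,0,0,0.001,0,0,0],[0,0,0,0.002,0,0,0],[0,0,0,0.002,0,0,0]]}' > m.json && python3 -m handwheel m.json
```

```text
time: 4.1
ee_pos: [0.5216, 0.0495, 0.1534]
orientation: [1.0, 0.01, -0.001, 0.0]
contact_force: [-0.2, -0.3, -1.0]
width: -0.001
grasp_force: 0.0
time: 4.5
ee_pos: [0.5602, 0.0503, 0.1353]
orientation: [1.0, 0.011, -0.002, 0.0]
contact_force: [0.0, 0.3, 0.5]
width: -0.001
grasp_force: 0.0
time: 5.0
ee_pos: [0.5621, 0.0504, 0.1264]
orientation: [1.0, 0.01, -0.0, 0.0]
contact_force: [-3.5, -0.8, 4.9]
width: 0.002
grasp_force: 2.3
time: 5.3
ee_pos: [0.5622, 0.0505, 0.1259]
orientation: [1.0, 0.01, 0.0, 0.0]
contact_force: [-9.9, -1.8, 18.7]
width: -0.001
grasp_force: 8.8
```

Both buttons bottomed out at 17–19 N. Next I'll release and move over the dipstick, gripper opening, for a close look.

```bash
echo '{"steps":[[0,0,0,-0.01,0,0,0],[0,0,0,-0.05,0,0,0],[0,0,0,-0.1,0,0,0]]}' > m.json && python3 -m handwheel m.json
echo '{"steps":[[0.5,-0.014,-0.048,0,0,0,0],[0.6,-0.028,-0.096,0,0,0,-0.05],[0.6,-0.042,-0.144,0,0,0,-0.1],[0.6,-0.056,-0.192,0,0,0,-0.17],[0.6,-0.072,-0.24,0,0,0,-0.23]]}' > m.json && python3 -m handwheel m.json
echo '{"steps":[[0.6,0,0,0.02,0,0,0],[0.6,0,0,0.02,0,0,0],[0.6,0,0,0.02,0,0,0]]}' > m.json && python3 -m handwheel m.json
python3 - <<'E'
from h import *
snap('wrist','w2')
E
```

```text
time: 5.6
ee_pos: [0.5611, 0.0501, 0.2239]
orientation: [1.0, 0.01, -0.002, -0.0]
contact_force: [2.3, 0.0, 0.9]
width: 0.003
grasp_force: 0.0
time: 6.1
ee_pos: [0.485, 0.29, 0.2246]
orientation: [0.992, 0.126, 0.001, -0.0]
contact_force: [1.1, -0.3, -0.8]
width: 0.598
grasp_force: 0.0
time: 6.4
ee_pos: [0.486, 0.2872, 0.2043]
orientation: [0.992, 0.124, -0.0, 0.0]
contact_force: [-0.2, -0.5, 1.2]
width: 0.602
grasp_force: 0.0
```

View pics/w2.png

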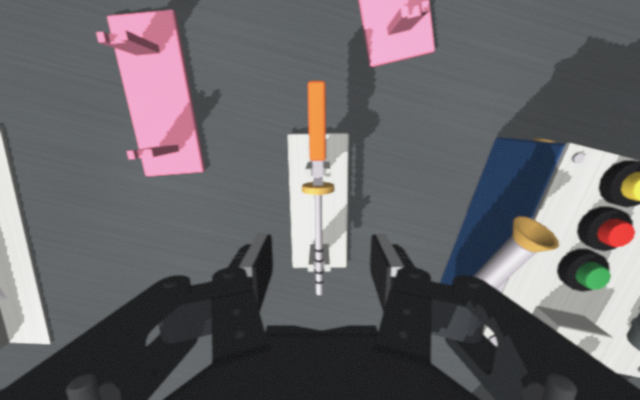

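Well aligned. The handle spans (317,82)–(318,160), the collar is at (318,188), the tip at (319,292) and the mouth rim at about (534,235).

Run:
```python
from h import *
for n,u,v,z in(('h1',317,82,.071),('h0',318,160,.071),('collar',318,188,.06),('tip',319,292,.06),('mouth',534,235,.145)):
    print(n,atz('w2',u,v,z).round(4)); 
a=atz('w2',319,292,.06);b=atz('w2',317,88,.071);yaw=np.arctan2(b[1]-a[1],b[0]-a[0]);print(yaw)
c=atz('w2',318,188,.06); g=c+.0645*np.array([np.cos(yaw),np.sin(yaw),0]);print('g',g)
rel([g[0],g[1],.041],R.from_matrix(np.array([[np.cos(yaw),np.sin(yaw),0],[np.sin(yaw),-np.cos(yaw),0],[0,0,-1]])))
```

```text
h1 [0.5819 0.3146 0.071 ]
h0 [0.5146 0.2966 0.071 ]
collar [0.4855 0.2894 0.06  ]
tip [0.3692 0.2589 0.06  ]
mouth [0.5098 0.1273 0.145 ]
0.2562562649420356
g [0.54789938 0.30575198 0.06      ]
d [ 0.0641 -0.0031  0.1638]
rv [ 0.0006 -0.0003 -0.0079]
```

```bash
echo '{"steps":[[0.6,0.03,-0.002,0.03,0,0,-0.008],[0.6,0.062,-0.003,0.07,0,0,-0.008],[0.6,0.062,-0.003,0.115,0,0,-0.008],[0.6,0.062,-0.003,0.15,0,0,-0.008],[0.6,0.062,-0.003,0.163,0,0,-0.008]]}' > m.json && python3 -m handwheel m.json
echo '{"steps":[[0.6,0,0,0,0,0,0],[0.6,0,0,0,0,0,0]]}' > m.json && python3 -m handwheel m.json
echo '{"steps":[[0.25,0,0,0,0,0,0],[0,0,0,0,0,0,0],[0,0,0,0,0,0,0],[0,0,0,0,0,0,0],[0,0,0,0,0,0,0]]}' > m.json && python3 -m handwheel m.json 40
echo '{"steps":[[0,0,0,0,0,0,0],[0,0,0,0,0,0,0],[0,0,0,0,0,0,0]]}' > m.json && python3 -m handwheel m.json 90
```

```text
time: 6.95
ee_pos: [0.5444, 0.3041, 0.0381]
orientation: [0.992, 0.128, -0.002, 0.001]
contact_force: [-0.6, -0.1, -0.3]
width: 0.598
grasp_force: 0.0
time: 7.15
ee_pos: [0.5462, 0.3068, 0.0435]
orientation: [0.992, 0.129, 0.001, -0.0]
contact_force: [0.4, 0.4, 0.1]
width: 0.598
grasp_force: 0.0
time: 7.65
ee_pos: [0.5456, 0.3069, 0.0427]
orientation: [0.992, 0.129, 0.001, -0.0]
contact_force: [-0.3, -0.1, 6.1]
width: 0.181
grasp_force: 44.8
time: 7.95
ee_pos: [0.5456, 0.3069, 0.0427]
orientation: [0.992, 0.129, 0.001, -0.0]
contact_force: [-0.4, -1.0, 7.5]
width: 0.175
grasp_force: 89.8
```

```bash
echo '{"steps":[[0,0,0,-0.01,0,0,0],[0,0,0,-0.025,0,0,0],[0,0,0,-0.06,0,0,0],[0,0,0,-0.11,0,0,0],[0,0,0,-0.16,0,0,0]]}' > m.json && python3 -m handwheel m.json
echo '{"steps":[[0,0,0,-0.05,0,0,0],[0,0,0,-0.06,0,0,0],[0,0,0,-0.06,0,0,0]]}' > m.json && python3 -m handwheel m.json
python3 - <<'E'
from h import *
snap('wrist','w3');s=manip.sense()
r=R.from_quat(s['orientation']); psi=.022
a=np.deg2rad(25); X=np.array([np.cos(a)*np.cos(psi),np.cos(a)*np.sin(psi),np.sin(a)]); Z=np.array([np.sin(a)*np.cos(psi),np.sin(a)*np.sin(psi),-np.cos(a)])
Rt=R.from_matrix(np.c_[X,np.cross(Z,X),Z]); 
m=np.array([.5085,.128,.145]); g=m+X*(.068+.16); t=g+Z*.019
print(s['ee_pos'],t); rel(t,Rt)
E
```

```text
time: 8.45
ee_pos: [0.5441, 0.3066, 0.2038]
orientation: [0.992, 0.129, -0.0, -0.0]
contact_force: [1.0, 0.3, -1.0]
width: 0.171
grasp_force: 88.6
time: 8.75
ee_pos: [0.5452, 0.3074, 0.2643]
orientation: [0.992, 0.129, 0.002, -0.001]
contact_force: [-0.4, 0.3, -2.0]
width: 0.169
grasp_force: 88.7
[0.54469225 0.30671311 0.26175571] [0.72311597 0.13272231 0.22413712]
d [0.1279 0.2139 0.0378]
rv [-0.0517  0.4333  0.2332]
```

View pics/w3.png

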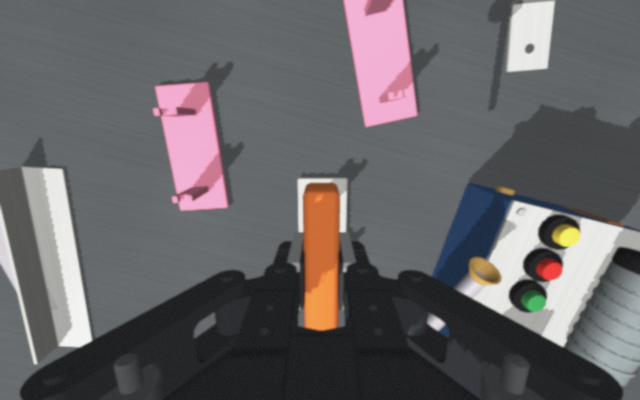

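The stick is held in line with the gripper. I'll move to the pre-insertion pose.

```bash
echo '{"steps":[[0,0.024,0.04,0,0,0,0],[0,0.048,0.08,0,-0.01,0.108,0.058],[0,0.072,0.12,0.008,-0.022,0.216,0.116],[0,0.096,0.16,0.022,-0.036,0.325,0.174],[0,0.12,0.2,0.03,-0.0517,0.4333,0.2332]]}' > m.json && python3 -m handwheel m.json
echo '{"steps":[[0,0,0,0,0,0,0],[0,0,0,0,0,0,0],[0,0,0,0,0,0,0]]}' > m.json && python3 -m handwheel m.json
cat > tgt.py <<'E'
from h import *
def tgt(d,m=(.5085,.128,.145),psi=.022):
    a=np.deg2rad(25); X=np.array([np.cos(a)*np.cos(psi),np.cos(a)*np.sin(psi),np.sin(a)]); Z=np.array([np.sin(a)*np.cos(psi),np.sin(a)*np.sin(psi),-np.cos(a)])
    rel(np.array(m)+X*(.068+d)+Z*.019,R.from_matrix(np.c_[X,np.cross(Z,X),Z]))
E
python3 - <<'E'
from tgt import *
tgt(.16)
a=snap('scene','s4')['image'][150:250,270:390];b=snap('side','d4')['image'][130:290,210:402]
cv2.imwrite('pics/v6.png',np.vstack([cv2.resize(a,(480,400)[:2],interpolation=2)[:, :], ]) if 0 else cv2.copyMakeBorder(np.hstack([cv2.resize(a,(400,333),interpolation=2),cv2.resize(b,(400,333),interpolation=2)]),0,0,0,0,0))
E
```

```text
time: 9.3
ee_pos: [0.7118, 0.1415, 0.2281]
orientation: [0.976, 0.009, 0.216, -0.002]
contact_force: [0.2, -0.3, -2.8]
width: 0.17
grasp_force: 88.6
time: 9.6
ee_pos: [0.7111, 0.1453, 0.2303]
orientation: [0.977, 0.012, 0.215, -0.003]
contact_force: [-0.6, 0.9, -1.5]
width: 0.173
grasp_force: 88.6
d [0.008  0.0129 0.0105]
rv [-0.001   0.0033  0.0015]
```

View pics/v6.png

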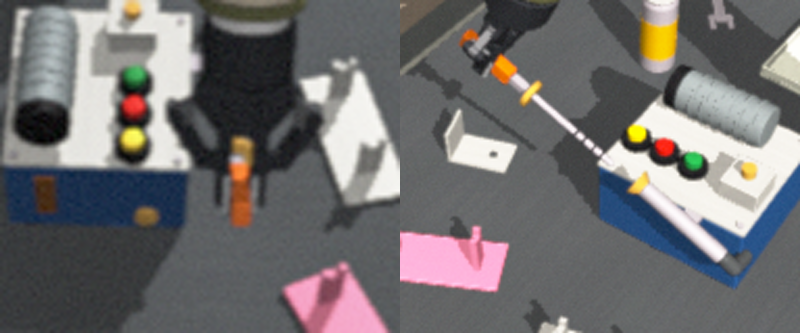

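```bash
sed -i 's/Z\*.019/Z*.0173/' tgt.py; echo '{"steps":[[0,0.008,0.013,0.009,-0.001,0.003,0.0015],[0,0.008,0.013,0.009,-0.001,0.003,0.0015],[0,0.008,0.013,0.009,-0.001,0.003,0.0015],[0,0.008,0.013,0.009,-0.001,0.003,0.0015]]}' > m.json && python3 -m handwheel m.json
python3 - <<'E'
from tgt import *
tgt(.16)
snap('side','d5'); s=manip.sense(); r=R.from_quat(s['orientation'])
X,Y,Z=r.as_matrix().T
g=s['ee_pos']-.0173*Z
print('pred tip',proj('d5',g-X*.188),'collar',proj('d5',g-X*.068),'mouth',proj('d5',[.5085,.128,.145]))
a=np.deg2rad(25);A=np.array([np.cos(a)*np.cos(.022),np.cos(a)*.022,np.sin(a)])
print('tube foot',proj('d5',np.array([.5085,.128,.145])-A*.13))
b=cv2.imread('pics/d5.png')[130:265,240:420];cv2.imwrite('pics/v7.png',cv2.resize(b,(800,600),interpolation=2))
E
```

```text
time: 10.1
ee_pos: [0.7232, 0.1316, 0.2265]
orientation: [0.976, 0.01, 0.217, -0.002]
contact_force: [-0.7, -0.4, -1.6]
width: 0.169
grasp_force: 88.6
d [-0.0011 -0.0011  0.0004]
rv [ 0.0009 -0.0019 -0.0015]
pred tip [310.6507643  205.22639233] collar [272.89677085 171.99045061] mouth [323.46055765 216.82519255]
tube foot [364.78875238 253.05281614]
```

View pics/v7.png

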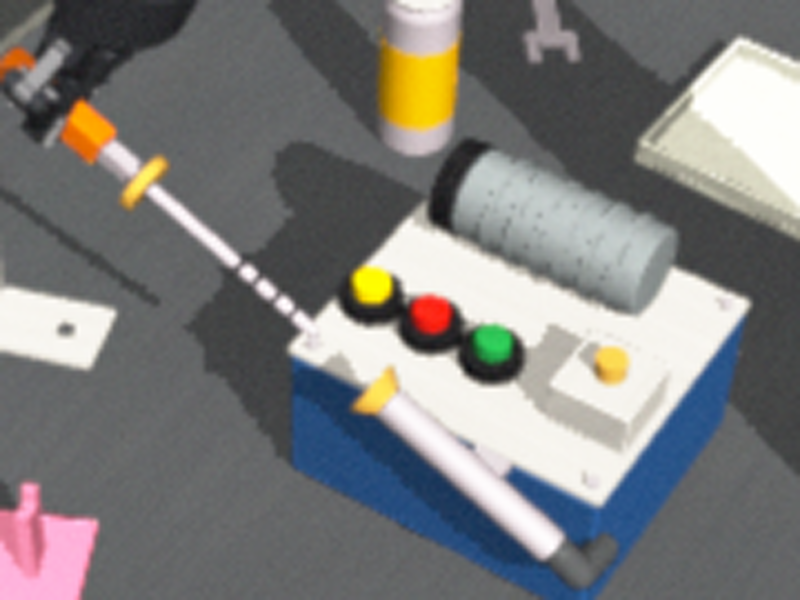

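The tip in the crop (313,330) maps to (310.4,204.3) against a predicted (310.7,205.2). The mouth and tube foot agree to under 1 px as well, so I'll insert.

```bash
echo '{"steps":[[0,-0.015,-0.001,0,0,-0.002,-0.001],[0,-0.03,-0.001,0,0,-0.002,-0.001],[0,-0.045,-0.001,0,0,-0.002,-0.001],[0,-0.055,-0.001,0,0,-0.002,-0.001],[0,-0.055,-0.001,0,0,-0.002,-0.001]]}' > m.json && python3 -m handwheel m.json
echo '{"steps":[[0,-0.006,0,0,0,0,0],[0,-0.012,0,0,0,0,0],[0,-0.018,0,0,0,0,0],[0,-0.024,0,0,0,0,0],[0,-0.024,0,0,0,0,0]]}' > m.json && python3 -m handwheel m.json
python3 - <<'E'
from tgt import *
tgt(.081); s=manip.sense(); print(R.from_quat(s['orientation']).inv().apply(s['contact_force']),s['ft_torque'])
E
```

```text
time: 10.65
ee_pos: [0.6725, 0.1316, 0.2029]
orientation: [0.976, 0.011, 0.216, -0.002]
contact_force: [-0.1, -0.5, -2.5]
width: 0.17
grasp_force: 88.6
time: 11.15
ee_pos: [0.651, 0.1308, 0.1926]
orientation: [0.976, 0.011, 0.216, -0.002]
contact_force: [0.4, 0.0, -2.0]
width: 0.172
grasp_force: 88.6
d [-0.0003 -0.0003  0.0002]
rv [ 0.0015  0.0006 -0.0002]
[-0.47361134 -0.01736215  2.00538374] [-0.00339988  0.52842097 -0.01780793]
```

Free so far, and the tip is about 39 mm past the rim. Continuing.

```bash
echo '{"steps":[[0,-0.01,0,0,0,0,0],[0,-0.02,0,0,0,0,0],[0,-0.03,0,0,0,0,0],[0,-0.04,0,0,0,0,0],[0,-0.04,0,0,0,0,0]]}' > m.json && python3 -m handwheel m.json
python3 - <<'E'
from tgt import *
tgt(.041); s=manip.sense(); print(R.from_quat(s['orientation']).inv().apply(s['contact_force']),s['ft_torque'])
E
```

```text
time: 11.65
ee_pos: [0.614, 0.13, 0.1753]
orientation: [0.976, 0.011, 0.216, -0.002]
contact_force: [-0.9, 0.4, -2.3]
width: 0.177
grasp_force: 88.6
d [ 0.0006 -0.0003  0.0002]
rv [0.0018 0.0011 0.0001]
[-1.72966865 -0.4395522   1.68739455] [0.07467645 0.5380854  0.02275805]
```

```bash
echo '{"steps":[[0,-0.01,0,0,0,0,0],[0,-0.02,0,0,0,0,0],[0,-0.03,0,0,0,0,0],[0,-0.034,0,0,0,0,0],[0,-0.034,0,0,0,0,0]]}' > m.json && python3 -m handwheel m.json
echo '{"steps":[[0,-0.003,0,0,0,0,0],[0,-0.005,0,0,0,0,0],[0,-0.005,0,0,0,0,0]]}' > m.json && python3 -m handwheel m.json
python3 - <<'E'
from tgt import *
tgt(0); s=manip.sense(); print(R.from_quat(s['orientation']).inv().apply(s['contact_force']),s['ft_torque'])
E
```

```text
time: 12.15
ee_pos: [0.5841, 0.1293, 0.1615]
orientation: [0.976, 0.01, 0.216, -0.002]
contact_force: [-0.2, -0.0, -2.1]
width: 0.172
grasp_force: 88.6
time: 12.45
ee_pos: [0.5801, 0.1292, 0.1596]
orientation: [0.976, 0.01, 0.216, -0.002]
contact_force: [0.1, 0.0, -2.3]
width: 0.169
grasp_force: 88.6
d [-0.003  -0.0003  0.0002]
rv [ 0.0012  0.     -0.0006]
[-0.88097761 -0.04671439  2.11831667] [ 0.13185988  0.48153254 -0.03732394]
```

```bash
echo '{"steps":[[0,-0.002,0,0,0,0,0],[0,-0.004,0,0,0,0,0],[0,-0.004,0,0,0,0,0]]}' > m.json && python3 -m handwheel m.json
echo '{"steps":[[0,-0.002,0,0,0,0,0],[0,-0.003,0,0,0,0,0],[0,-0.003,0,0,0,0,0]]}' > m.json && python3 -m handwheel m.json
```

```text
time: 12.75
ee_pos: [0.5783, 0.1292, 0.1595]
orientation: [0.976, 0.01, 0.219, -0.002]
contact_force: [7.2, 1.2, -2.1]
width: 0.17
grasp_force: 87.9
time: 13.05
ee_pos: [0.5781, 0.1292, 0.1602]
orientation: [0.975, 0.01, 0.221, -0.003]
contact_force: [20.0, -0.8, -2.4]
width: 0.173
grasp_force: 87.8
```

Run:
```python
from tgt import *
tgt(0)
im=snap('side','d8')['image']; h=cv2.cvtColor(im,40)
m=cv2.inRange(h,(17,110,90),(30,255,255)); m[:190]=0;m[260:]=0;m[:,:290]=0;m[:,345:]=0
n,l,st,c=cv2.connectedComponentsWithStats(m); print(st[1:],c[1:].round(1)); print(proj('d8',[.5085,.128,.145]))
h5=cv2.inRange(cv2.cvtColor(cv2.imread('pics/d5.png'),40),(17,110,90),(30,255,255));h5[:160]=0;h5[260:]=0;h5[:,:260]=0;h5[:,345:]=0
n,l,st,c=cv2.connectedComponentsWithStats(h5); print(st[1:],c[1:].round(1))
```

```text
d [-0.0015 -0.0003  0.0017]
rv [-0.0006 -0.0098 -0.0017]
[[319 190  10   9  74]
 [307 199   8   8  33]
 [318 210  11  13  93]] [[323.2 193.8]
 [310.7 202.3]
 [323.4 216.8]]
[323.46055765 216.82519255]
[[260 160   5   2   8]
 [267 165  11  12  55]
 [319 190  10   9  75]
 [320 213   9  10  50]] [[261.6 160.4]
 [272.1 170.3]
 [323.2 193.9]
 [324.5 218.2]]
```

The collar's brass blob has merged with the mouth's (93 px against 50), with a firm 20 N stop at the predicted depth, so the dipstick is seated. Now I'll draw it out.

```bash
echo '{"steps":[[0,0.01,0,0,0,0,0],[0,0.03,0,0,0,0,0],[0,0.05,0,0,0,0,0],[0,0.075,0,0,0,0,0],[0,0.1,0,0,0,0,0]]}' > m.json && python3 -m handwheel m.json
echo '{"steps":[[0,0.025,0,0,0,0,0],[0,0.05,0,0,0,0,0],[0,0.075,0,0,0,0,0],[0,0.075,0,0,0,0,0]]}' > m.json && python3 -m handwheel m.json
python3 - <<'E'
from tgt import *
tgt(.16)
snap('side','d9'); s=manip.sense(); X,Y,Z=R.from_quat(s['orientation']).as_matrix().T
g=s['ee_pos']-.0173*Z; print(g)
print('pred tip',proj('d9',g-X*.188),'collar',proj('d9',g-X*.0645))
h5=cv2.inRange(cv2.cvtColor(cv2.imread('pics/d9.png'),40),(17,110,90),(30,255,255));h5[:150]=0;h5[260:]=0;h5[:,:240]=0;h5[:,345:]=0
n,l,st,c=cv2.connectedComponentsWithStats(h5); print(st[1:],c[1:].round(1))
from fit import fit,V,W
a=snap('scene','s9')['image']
# tray fit by brightness contour in scene0
im=cv2.imread('pics/scene0.png'); g=cv2.inRange(cv2.cvtColor(im,40),(0,0,105),(179,70,255)); g[:,:170]=0; g[:,240:]=0; g[:155]=0; g[215:]=0
k=max(cv2.findContours(g,0,2)[0],key=cv2.contourArea); q=cv2.boxPoints(cv2.minAreaRect(k)); ap=cv2.approxPolyDP(k,5,True)[:,0]
print('tray',[atz('scene0',*p,.018)[:2].round(3).tolist() for p in ap])
E
```

```text
time: 13.6
ee_pos: [0.6651, 0.1308, 0.1989]
orientation: [0.976, 0.01, 0.216, -0.002]
contact_force: [-0.6, 0.6, -2.0]
width: 0.172
grasp_force: 89.1
time: 14.0
ee_pos: [0.7349, 0.1318, 0.2315]
orientation: [0.976, 0.009, 0.217, -0.002]
contact_force: [0.6, 0.1, -1.1]
width: 0.167
grasp_force: 89.1
d [-0.0138 -0.0011 -0.    ]
rv [ 0.0011 -0.0014 -0.0024]
[0.7259587  0.13214656 0.24610645]
pred tip [307.10109721 202.39639046] collar [268.24915332 168.26541223]
[[252 150   9   9  45]
 [325 150  18   9 145]
 [263 162  11  12  56]
 [319 190  10   9  75]
 [320 213   9  10  51]] [[255.9 154.1]
 [333.4 153.6]
 [267.6 167.2]
 [323.2 193.9]
 [324.4 218.3]]
tray [[0.379, -0.391], [0.547, -0.393], [0.557, -0.253], [0.391, -0.253]]
```

The tip is clear of the tube and the predicted pose matches. Next I'll level the stick, raise it and carry it to the tray, centred at about (0.467,-0.319).

```bash
cat > lv.py <<'E'
from h import *
def lv(P,y): rel(P,R.from_matrix(np.array([[np.cos(y),np.sin(y),0],[np.sin(y),-np.cos(y),0],[0,0,-1]])))
E
python3 -c "
from lv import *
lv([.70,.12,.28],.02)"
```

```text
d [-0.0083  0.0119 -0.0592]
rv [ 4.000e-04 -4.349e-01  9.000e-04]
```

```bash
echo '{"steps":[[0,0,0,-0.03,0,-0.12,0],[0,-0.008,0.012,-0.06,0,-0.24,0],[0,-0.008,0.012,-0.06,0,-0.36,0],[0,-0.008,0.012,-0.06,0,-0.435,0]]}' > m.json && python3 -m handwheel m.json
echo '{"steps":[[0,-0.008,0.045,0,0,0,0.1],[0,-0.016,0.09,0,0,0,0.22],[0,-0.024,0.135,0,0,0,0.35],[0,-0.032,0.18,0,0,0,0.48],[0,-0.04,0.225,0,0,0,0.62]]}' > m.json && python3 -m handwheel m.json
echo '{"steps":[[0,0,0,0,0,0,0],[0,0,0,0,0,0,0]]}' > m.json && python3 -m handwheel m.json
python3 -c "
from lv import *
print(manip.sense()['ee_pos'])
lv([.622,-.425,.28],-.6)"
```

```text
time: 14.5
ee_pos: [0.6998, 0.1191, 0.2827]
orientation: [1.0, 0.01, -0.001, 0.001]
contact_force: [1.6, 0.8, -2.8]
width: 0.168
grasp_force: 89.1
time: 15.0
ee_pos: [0.6635, -0.1074, 0.2814]
orientation: [0.955, -0.297, 0.0, 0.0]
contact_force: [0.4, 0.1, 0.0]
width: 0.169
grasp_force: 89.2
time: 15.2
ee_pos: [0.6639, -0.1073, 0.2814]
orientation: [0.955, -0.296, 0.0, 0.001]
contact_force: [-0.3, 1.6, -1.8]
width: 0.168
grasp_force: 89.1
[ 0.6639126  -0.10728112  0.28141718]
d [0.1451 0.2858 0.0018]
rv [ 0.0008 -0.0011 -0.0009]
```

```bash
echo '{"steps":[[0,0.021,0.041,0,0,0,0],[0,0.042,0.082,0,0,0,0],[0,0.063,0.123,0,0,0,0],[0,0.084,0.164,0,0,0,0],[0,0.105,0.205,0,0,0,0]]}' > m.json && python3 -m handwheel m.json
echo '{"steps":[[0,0.02,0.04,0,0,0,0],[0,0.04,0.08,0,0,0,0],[0,0.04,0.08,0.04,0,0,0],[0,0.04,0.08,0.08,0,0,0],[0,0.04,0.08,0.12,0,0,0]]}' > m.json && python3 -m handwheel m.json
echo '{"steps":[[0,0,0,0.03,0,0,0],[0,0,0,0.055,0,0,0],[0,0,0,0.066,0,0,0],[0,0,0,0.066,0,0,0],[0,0,0,0.066,0,0,0]]}' > m.json && python3 -m handwheel m.json
python3 - <<'E'
from lv import *
lv([.622,-.425,.095],-.6)
s=manip.sense(); X,Y,Z=R.from_quat(s['orientation']).as_matrix().T
tip=s['ee_pos']-.0173*Z-X*.188; print(s['ee_pos'],'tip',tip,'X',X)
for n in('scene','side'):
    f=n+'10'; snap(n,f); print(n,'pred tip',proj(f,tip),'collar',proj(f,tip+.1235*X))
    h=cv2.inRange(cv2.cvtColor(cv2.imread(f'pics/{f}.png'),40),(15,110,90),(30,255,255)); k,l,st,c=cv2.connectedComponentsWithStats(h); print([(c[i].round(1).tolist(),int(st[i,4])) for i in range(1,k) if 10<st[i,4]<400])
    # tip: image differences along predicted axis
    a=cv2.cvtColor(cv2.imread(f'pics/{f}.png'),6).astype(int)
    print([a[tuple(proj(f,tip+X*t)[::-1].round().astype(int))] for t in np.arange(-.02,.05,.004)])
E
```

```text
time: 15.7
ee_pos: [0.6361, -0.3339, 0.2819]
orientation: [0.956, -0.293, 0.001, -0.0]
contact_force: [0.8, -0.4, -1.0]
width: 0.168
grasp_force: 89.1
time: 16.2
ee_pos: [0.6248, -0.421, 0.1603]
orientation: [0.956, -0.294, 0.001, -0.001]
contact_force: [0.1, -0.6, -1.4]
width: 0.173
grasp_force: 89.1
time: 16.7
ee_pos: [0.625, -0.4227, 0.0974]
orientation: [0.956, -0.295, 0.002, 0.0]
contact_force: [0.6, 0.3, -1.2]
width: 0.172
grasp_force: 89.1
d [-0.0013  0.0036  0.0024]
rv [-0.0007 -0.0031  0.002 ]
[ 0.62504187 -0.42274836  0.09743888] tip [ 0.46961526 -0.31688735  0.11415129] X [ 0.8264661  -0.56297781  0.00312504]
scene pred tip [201.95620971 167.57108975] collar [174.15038182 190.69894649]
[([362.4, 2.9], 32), ([374.0, 6.8], 124), ([386.9, 5.2], 20), ([396.5, 1.6], 17), ([351.0, 8.0], 20), ([393.7, 9.4], 41), ([359.4, 10.8], 42), ([1.3, 120.5], 15), ([4.0, 133.8], 113), ([309.2, 152.5], 16), ([334.5, 177.4], 44), ([174.0, 190.1], 28), ([309.3, 191.3], 47), ([313.4, 214.4], 21), ([231.8, 237.4], 183)]
[np.int64(88), np.int64(93), np.int64(93), np.int64(138), np.int64(166), np.int64(138), np.int64(133), np.int64(129), np.int64(109), np.int64(98), np.int64(102), np.int64(131), np.int64(153), np.int64(127), np.int64(149), np.int64(118), np.int64(116), np.int64(123)]
side pred tip [419.6978747  135.66264567] collar [399.61664591 111.28908434]
[([399.7, 110.5], 68), ([333.4, 149.2], 302), ([323.2, 193.9], 75), ([377.0, 211.5], 50), ([324.3, 218.3], 52)]
[np.int64(97), np.int64(101), np.int64(99), np.int64(99), np.int64(96), np.int64(96), np.int64(120), np.int64(118), np.int64(142), np.int64(134), np.int64(80), np.int64(88), np.int64(124), np.int64(82), np.int64(129), np.int64(135), np.int64(82), np.int64(83)]
```

```bash
echo '{"steps":[[0,0,0.002,0.006,0,-0.003,0],[0,0,0.002,0.006,0,-0.003,0],[0,0,0.002,0.006,0,-0.003,0],[0,0,0.002,0.006,0,-0.003,0],[0,0,0.002,0.006,0,-0.003,0]]}' > m.json && python3 -m handwheel m.json
echo '{"steps":[[0,0,0,0,0,0,0],[0,0,0,0,0,0,0],[0,0,0,0,0,0,0],[0,0,0,0,0,0,0],[0,0,0,0,0,0,0]]}' > m.json && python3 -m handwheel m.json
python3 -c "
from plant import workorder
print(workorder.finish_job())"
```

```text
time: 17.3
ee_pos: [0.6231, -0.4249, 0.0902]
orientation: [0.955, -0.295, -0.001, -0.0]
contact_force: [0.1, 0.4, -2.0]
width: 0.168
grasp_force: 89.1
time: 17.8
ee_pos: [0.623, -0.4249, 0.09]
orientation: [0.955, -0.295, -0.001, -0.0]
contact_force: [0.4, -0.4, -2.2]
width: 0.173
grasp_force: 89.1
the job is handed in; nothing more can be done
None
```

I handed the job in at about 18 s; no verdict came back. Red then yellow were pressed fully and released, and green was not touched. The dipstick was pushed in until its collar stopped on the tube's mouth, then drawn right out. It is now held level and still, with its tip about 10.5 cm above the drip tray. I kept clear of the spray can, bracket and spanner but did not check them again at the end.

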